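# Load the feed roller up its ramp and close the keeper

### The job

Push the steel feed roller up the ramp with your fingertips, over the crest and fully home in its seat against the stop, without letting it roll back off the foot of the ramp. Then push the red keeper arm all the way round behind the roller. Work steadily, do not pick the roller up or fling it, leave the other things on the table where they are, and finish clear of everything.

Things in the scene. Friction and masses are not known exactly. Their poses are not given: they have to be found in the camera images.
- roller: polished steel roller with blue bands, a cylinder 50 mm across and 100 mm long, 0.28 to 0.56 kg, slippery; origin at its centre, its own y is the cylinder's axis (x and z turn as it rolls). It starts in the dip at the foot of the ramp, lying across it, centre at ramp x = -85, height 43 mm. Let go on the slope, it rolls back, over the dip and its low lip into the yellow catch tray
- ramp: fixed ramp, grey base 360 x 150 mm; origin under its middle at table height, x level and uphill, y left looking uphill, z up. Surface (x / height, mm): tray -165 / 8 up to lip -100 / 21, dip -85 / 18, straight slope of 8 degrees to crest 65 / 39, then 10 degrees down to the stop's face at 110 (stop 72 high, back at 143). 106 wide between side rails 6 thick, 10 above the surface
- ramp_deck: the sloping deck between dip and crest: origin at the bottom of the dip in the middle of the ramp, on the surface; x up along the slope (151 mm long to the crest), y across, z square to the deck. The roller's centre is at z = 25 mm while it lies on the slope
- seat (a point): where the roller's centre is when it is fully home: ramp frame x = 85, y = 0, height 61 mm, roller touching the black pad of the stop. The roller rolls the last 20 mm into it by itself once past the crest and stays
- keeper (a joint): angle (rad) of the red keeper arm about its upright pivot: 0 fully swung out, 1.9 at its end stop, fully round, lying straight across the ramp 5 mm behind the seated roller. It turns clockwise seen from above as the value grows; at 0.33 it points straight downhill along the ramp's side. Starts between 0 and 0.3, stays where it is left (stiff pivot, under 2 N at the pin)
- keeper_pin (a point): centre of the upright red pin (12 mm in diameter, standing 23 mm above the arm) near the end of the keeper arm, 90 mm from the pivot, about 78 mm above the table; pin top 89 mm above the table. The arm is a level bar 100 mm long, 10 mm wide and 12 mm thick (54 to 66 mm above the table)
- keeper_hinge (a point): the keeper's upright pivot axis, at arm height (60 mm above the table), on a post of 22 mm diameter outside the ramp's right rail (ramp frame x = 50, y = -73 mm)
- sleeve: bystander: upright brass sleeve, 40 mm across, 45 mm high, beside the ramp; origin under its middle
- driver: bystander: screwdriver lying beside the ramp, 170 mm long; origin on its underside
- gauge: bystander: steel gauge block 50 x 30 x 20 mm beyond the keeper; origin under its middle
- oil: bystander: amber bottle with red cap, 48 mm across, 110 mm high; origin under its middle
- mug: bystander: blue mug, 80 mm across, 90 mm high; origin under its middle
- spanner: bystander: spanner lying on the table, 180 mm long; origin on its underside
- tray: bystander: blue open tray 160 x 110 x 35 mm; origin under its middle
- spool: bystander: orange spool, 90 mm across, 50 mm high; origin under its middle
There are look-alikes about, which are no part of the job. What is meant by the roller is not pink, and is the larger of those in its own colour.

How it is judged:
By the outcome, as a careful person would: the job done as asked, in the order asked, and still so for the second after the job is handed in, with the robot touching nothing.
It also fails if it takes over 56 s, if anything falls off the work surface, if the arm or the gripper's body presses on something with over 40 N, if the wrist force passes 120 N, or if a joint passes its speed limit or range.

### The arm

A 7-joint arm with a two-finger parallel gripper is mounted at the origin on the work surface. World frame = base frame: x ahead of the robot, y to its left, z up, the work surface at z = 0. Lengths are in m, angles in degrees, forces in N, time in s.
With the tool pointing down it reaches from about 0.425 to 0.875 m from the base axis. Payload 4.7 kg.
Tool frame: the origin (TCP) lies on the centre line of the jaws, within the pads' length; the fingertips stand 8 mm ahead of it and the grasp point (between the pads) lies 11 mm behind it; z points along the fingers, x is the direction in which the jaws open and shut, and the axes are right-handed (so a half turn about z gives the same grasp; the last joint's range is limited). The gripper opens to 87 mm and grips with 3 to 60 N. Pads are 19 mm wide; open, the fingers measure 117 mm over their backs; the gripper's body (75 mm by 190 mm) begins 51 mm behind the grasp point.
Start: joints at [-68.176, 18.392, -4.016, 83.108, 1.295, 78.541, -3.26], TCP at [0.233, 0.607, 0.231] pointing down, gripper open.
Joint ranges: [-163.93, 163.93], [-17.29, 119.83], [-79.2, 71.16], [3.27, 140.29], [-89.18, 269.18], [5.43, 117.66], [-154.24, 154.24]. Speed limits (degrees/s): [147.25, 147.25, 180, 180, 180, 180, 180].

### API

Orientations are given as [roll, pitch, yaw] about the fixed x, y, z axes, in that order (R = Rz(yaw) Ry(pitch) Rx(roll)).
In Python, from cell import telemetry, read_camera, get_calibration, sign_off gives the robot as it stands. The module is installed in compiled form; this text tells all that it offers.
- The arm moves only by the tool carry_out, never from a script. Its arguments are lists of equal length, an entry for each row: "translation": the shift along the tool's x, y, z in cm, a list of three; "turn": the turn about the tool's z in rad; "gripper": the opening, from 0 (shut) to 1 (fully open). In form: {"translation": [[dx, dy, dz], ...], "turn": [turn, ...], "gripper": [gripper, ...]}. A call has 1 to 5 rows; each row is the pose to reach, as a shift and turn from the pose commanded when the call began, along the tool's axes at that moment; what a row does not reach only later rows make up. A row lasts 1/8 s, in which the tool goes at most 62.5 mm and 10.7 degrees, less where a joint would pass 70% of its speed; a pose out of reach is approached as far as the arm can. A call with a gripper value outside its range is refused whole. The fingers move at their own pace and stop on an object; "squeeze" is the grip in N (left out, the last holds). Time passes only in rows, so rows that repeat a pose let the fingers close. It gives the time, the measured TCP pose, the force and the opening at its end, in the units of the state.
- telemetry.get_obs(): the state, without advancing time (a new reading comes with each control period).
- read_camera(name): name is "side" or "top"; returns the picture (480x640x3 uint8, red, green, blue); there is no depth.
- get_calibration(name): a dict with "fx", "fy", "cx", "cy" (pixels), "R" (3x3) and "t" (3): a world point X has camera coordinates R X + t. Camera axes: x right, y down, z forward; pixel columns grow to the right and rows downward; lengths in m; the calibration is good to about 2 mm. A picture is of the moment at which its call begins. get_calibration takes no time and is no camera call.
- sign_off(): hands the job in, once; it reports no verdict.
The state is a dict: "time_s": time; "qpos": joint angles; "joint_velocities": joint speeds; "effort": joint torques, N m; "tool_pos": TCP position; "tool_rot": TCP orientation; "force": force on the tool from outside, world axes, zero at the start; "wrist_torque": the same for the moment, N m; "grip_width": finger opening in m.
Only numpy, scipy, OpenCV 4.12 (cv2) and the standard library are available. Lean on these libraries where they do the work, as an engineer would, in place of code of your own. Each camera call takes 0.05 s, during which the arm holds its last target.

## Working session

There is one attempt and no reset: what is moved stays moved. The work goes in short steps, Python scripts to look and compute and a tool call to move; the robot and the scene stay as the last step left them, time stands still between calls to the robot, and variables do not carry over. Pictures are saved under pics/ and viewed, and the job is handed in when it is done.

Besides the shell and the picture viewer there is one more tool, called by a JSON object that holds its "name" and its "arguments", one argument or row to a line. carry_out: Moves the arm, as the interface text tells. Its arguments: {"type":"object","properties":{"translation":{"type":"array","items":{"type":"array","items":{"type":"number"}}},"turn":{"type":"array","items":{"type":"number"}},"gripper":{"type":"array","items":{"type":"number"}},"squeeze":{"type":"number"}},"required":["translation","turn","gripper"]}

```bash
mkdir -p pics; python3 - <<'E'
from cell import telemetry, read_camera, get_calibration
import cv2
for n in ("top","side"):
    im=read_camera(n); cv2.imwrite(f"pics/{n}0.png",im[:,:,::-1])
    c=get_calibration(n); print(n,c)
print(telemetry.get_obs())
E
```

```text
top {'fx': 617.893550044259, 'fy': 617.893550044259, 'cx': 323.59075784430917, 'cy': 250.30777776376794, 'R': array([[ 0.00213663, -0.99998535,  0.00497421],
       [-0.99594667, -0.00257523, -0.08990881],
       [ 0.0899203 , -0.00476194, -0.99593758]]), 't': array([0.01535619, 0.53383228, 1.5597409 ])}
side {'fx': 485.3575353150096, 'fy': 485.3575353150096, 'cx': 310.42214599579245, 'cy': 239.71314643922682, 'R': array([[-0.88714322, -0.46122485,  0.01576524],
       [-0.36031095,  0.67088602, -0.64814193],
       [ 0.28836249, -0.58067511, -0.76135635]]), 't': array([0.46492271, 0.22266507, 1.2456199 ])}
{'time_s': 0.1, 'qpos': array([-68.17537546,  18.43674586,  -4.01386273,  83.16737859,
         1.2949974 ,  78.54110118,  -3.26157562]), 'joint_velocities': array([ 0.08329164, -0.17609556,  0.05567909, -0.17187956, -0.00720638,
       -0.10349001,  0.08398779]), 'effort': array([-5.60257376e-05, -4.92574060e+01, -4.05724626e-01, -3.13398349e+01,
       -6.42852439e-02,  3.95593140e-02,  6.61459035e-05]), 'tool_pos': array([0.23300716, 0.60628783, 0.22955341]), 'tool_rot': array([1.79994052e+02, 1.00001375e-01, 6.89817934e+01]), 'force': array([ 0.21573919, -0.05847678, -0.33225564]), 'wrist_torque': array([0.03016895, 0.03207202, 0.02923085]), 'grip_width': 0.08705014925169763}
```

View pics/top0.png

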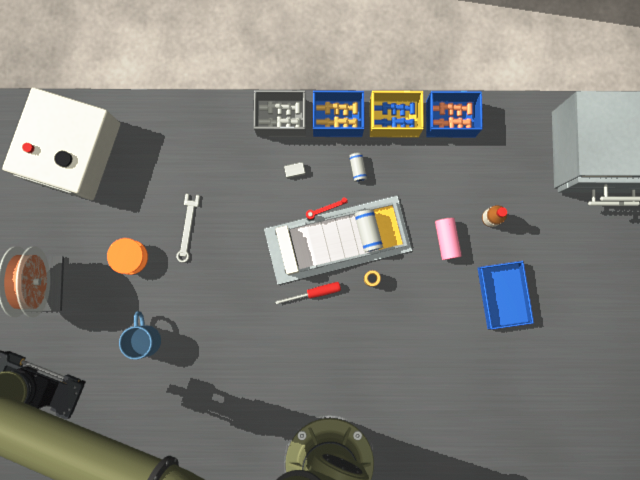

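View pics/side0.png

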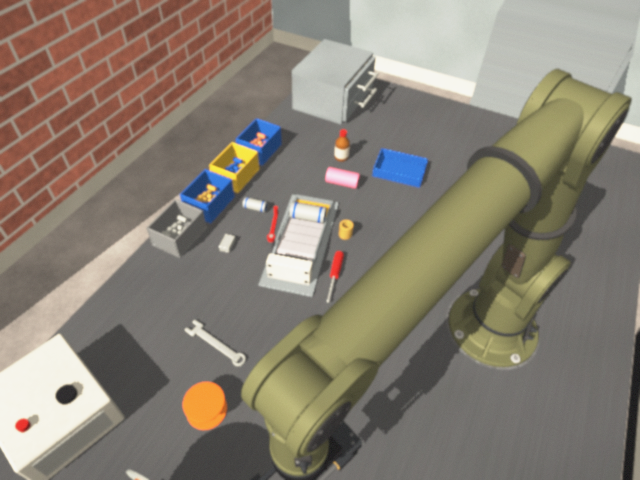

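The candidates for the roller are the steel and blue one in the ramp dip at top (368,230), a smaller steel and blue one at (358,167), and a pink one at (448,239). The one in the dip fits: it isn't pink and it's the larger of the two steel ones. I'll confirm that in an enlarged crop.

```bash
python3 - <<'E'
import cv2
im=cv2.imread("pics/top0.png"); cv2.imwrite("pics/top0c.png",cv2.resize(im[145:305,255:465],None,fx=3.75,fy=3.75,interpolation=cv2.INTER_CUBIC)[:600,:800])
im=cv2.imread("pics/side0.png"); cv2.imwrite("pics/side0c.png",cv2.resize(im[165:305,215:365],None,fx=4,fy=4,interpolation=cv2.INTER_CUBIC))
E
```

```text
(no output)
```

View pics/top0c.png

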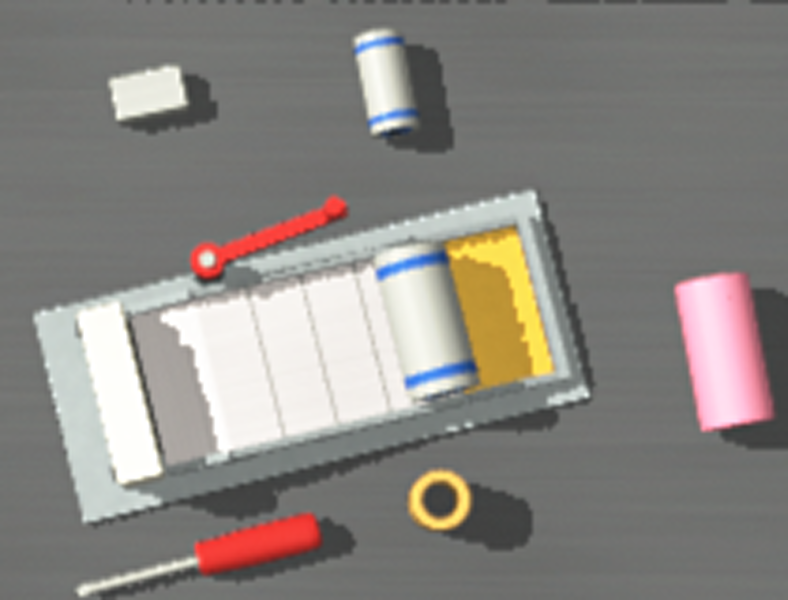

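View pics/side0c.png

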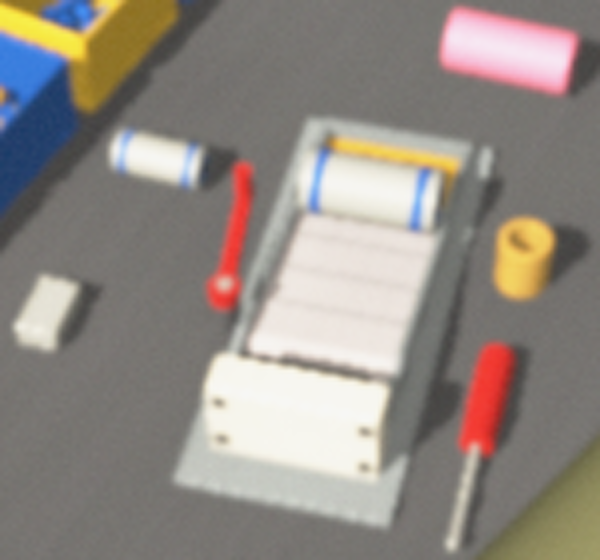

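Confirmed: the roller is the larger steel and blue cylinder in the dip, at top-view crop (427,315), which is full-image (369,229). The smaller steel look-alike and the pink one lie outside the ramp. Next I measure the ramp frame.

```bash
cat > h.py <<'E'
import numpy as np, cv2
from cell import telemetry, read_camera, get_calibration
def ray(n,u,v):
    c=get_calibration(n);R=np.array(c['R']);t=np.array(c['t'])
    d=R.T@np.array([(u-c['cx'])/c['fx'],(v-c['cy'])/c['fy'],1.]);return -R.T@t,d
def onz(n,u,v,z):
    o,d=ray(n,u,v);return o+d*(z-o[2])/d[2]
def two(a,b):
    (o1,d1),(o2,d2)=ray('top',*a),ray('side',*b)
    s=np.linalg.lstsq(np.c_[d1,-d2],o2-o1,rcond=None)[0]
    p,q=o1+s[0]*d1,o2+s[1]*d2;return (p+q)/2,np.linalg.norm(p-q)
def proj(n,X):
    c=get_calibration(n);q=np.array(c['R'])@X+np.array(c['t']);return np.array([c['fx']*q[0]/q[2]+c['cx'],c['fy']*q[1]/q[2]+c['cy']])
E
python3 - <<'E'
from h import *
np.set_printoptions(precision=4,suppress=True)
T=lambda u,v:(255+u/3.75,145+v/3.75)
S=lambda u,v:(215+u/4,165+v/4)
im=cv2.imread("pics/top0.png");hsv=cv2.cvtColor(im,cv2.COLOR_BGR2HSV)
# colour masks
def comps(m,mn=8):
    n,l,s,c=cv2.connectedComponentsWithStats(m.astype(np.uint8));return [(c[i].round(1),s[i].tolist()) for i in range(1,n) if s[i][4]>=mn]
h,s,v=[hsv[...,i] for i in range(3)]
R=np.zeros(h.shape,bool);R[140:310,250:470]=1
print('blue',comps(R&(h>100)&(h<125)&(s>110),6))
print('red',comps(R&((h<6)|(h>174))&(s>170)))
for nm,p,z in [('stopA',(78,310),.072),('stopB',(122,300),.072),('stopC',(162,472),.072),('stopD',(118,485),.072),('pivot',(207,260),.066),('pin',(337,208),.089),('base1',(35,315),.008),('base2',(85,522),.008),('base3',(590,400),.03),('base4',(535,192),.03),('rollerTL',(378,250),.05),('sleeve',(440,500),.045)]:
    print(nm,onz('top',*T(*p),z))
print('pin2',two(T(337,208),S(243,170)))
print('pivot2',two(T(207,260),S(223,288)))
E
```

```text
blue [(array([356.3, 156. ]), [350, 155, 12, 4, 18]), (array([359.8, 175.3]), [353, 174, 13, 4, 17]), (array([364.5, 214.9]), [356, 212, 18, 7, 42]), (array([372. , 244.1]), [363, 241, 19, 7, 45])]
red [(array([325.7, 208. ]), [306, 198, 41, 21, 169]), (array([323.7, 289.7]), [307, 282, 33, 16, 292])]
stopA [0.5858 0.1361 0.072 ]
stopB [0.5926 0.1069 0.072 ]
stopC [0.4782 0.0796 0.072 ]
stopD [0.4695 0.1086 0.072 ]
pivot [0.6205 0.0506 0.066 ]
pin [ 0.652  -0.0355  0.089 ]
base1 [0.5904 0.1705 0.008 ]
base2 [0.4473 0.1346 0.008 ]
base3 [ 0.5304 -0.2101  0.03  ]
base4 [ 0.6737 -0.1738  0.03  ]
rollerTL [ 0.63   -0.0647  0.05  ]
sleeve [ 0.4613 -0.1063  0.045 ]
pin2 (array([ 0.654 , -0.035 ,  0.0857]), np.float64(0.003049501614161465))
pivot2 (array([0.6219, 0.051 , 0.0621]), np.float64(0.0017297135377824207))
```

```bash
cat >> h.py <<'E'
TH=np.radians(103.5);O=np.array([.5608,-.0160,0])
U=np.array([np.cos(TH),np.sin(TH),0]);L=np.array([-U[1],U[0],0])
def W(x,y,z): return O+U*x/1e3+L*y/1e3+np.array([0,0,z/1e3])
def Rp(X): d=np.asarray(X)-O; return np.array([d@U,d@L,d[2]])*1e3
E
python3 - <<'E'
from h import *
np.set_printoptions(precision=4,suppress=True)
for p in [(364.5,214.9),(372,244.1)]: print(Rp(onz('top',*p,.066)))
print('roller start',W(-85,0,43),'seat',W(85,0,61),'hinge',W(50,-73,60),'pin',Rp([.653,-.0355,.089]))
p=Rp([.653,-.0355,.089]);a=np.arctan2(p[1]+73,p[0]-50);print('pin ang',np.degrees(a),np.hypot(p[1]+73,p[0]-50))
for n in('top','side'):
    im=cv2.resize(cv2.imread(f"pics/{n}0.png"),None,fx=4,fy=4,interpolation=cv2.INTER_CUBIC)
    for q in [(180,75,0),(180,-75,0),(-180,75,0),(-180,-75,0),(110,53,72),(110,-53,72),(143,53,72),(143,-53,72),(50,-73,66),(-85,50,43),(-85,-50,43),(65,53,39),(65,-53,39)]:
        c=proj(n,W(*q))*4+1.5; cv2.drawMarker(im,tuple(c.astype(int)),(0,255,0),cv2.MARKER_CROSS,14,1)
    if n=='top': im=im[680:1160,1040:1680]
    else: im=im[740:1200,1000:1420]
    cv2.imwrite(f"pics/ov_{n}.png",im)
E
```

```text
[-81.3925 -40.7838  66.    ]
[-82.1691  35.0639  66.    ]
roller start [ 0.5806 -0.0987  0.043 ] seat [0.541  0.0667 0.061 ] hinge [0.6201 0.0497 0.06  ] pin [-40.4849 -85.1003  89.    ]
pin ang -172.38316455889495 91.29036410250251
```

View pics/ov_top.png

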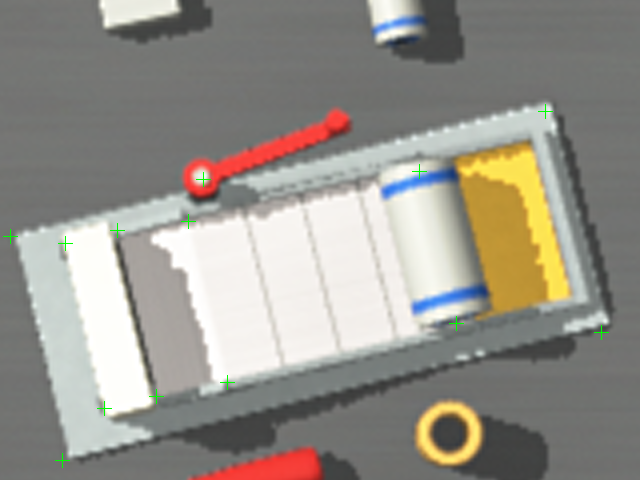

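View pics/ov_side.png

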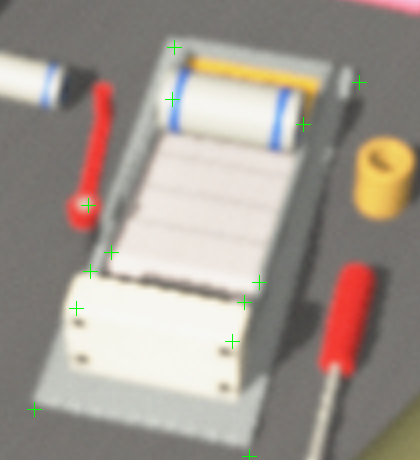

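The overlay agrees to about 2 mm, with y biased about +2 mm. The ramp points uphill at 103.5° in the world frame, and the keeper reads about 0.2 rad, which is within its stated range. Next I compute the moves.

```bash
sed -i 's/O=np.array(\[.5608,-.0160,0\])/O=np.array([.5620,-.0157,0])/' h.py; cat >> h.py <<'E'
from scipy.spatial.transform import Rotation as Ro
def where():
    o=telemetry.get_obs();print('t',round(o['time_s'],2),'ramp',Rp(o['tool_pos']).round(1),'yaw',o['tool_rot'].round(1),'F',o['force'].round(1),'w',round(o['grip_width'],4),'Framp',round(o['force']@U,1),round(o['force']@L,1));return o
def to(x,y,z,yaw=None,o=None):
    o=o or telemetry.get_obs();R=Ro.from_euler('xyz',o['tool_rot'],degrees=True)
    d=R.inv().apply(W(x,y,z)-o['tool_pos'])*100
    t=0 if yaw is None else -np.radians(yaw-o['tool_rot'][2])
    print('to',(x,y,z),'cm',d.round(2),'turn',round(t,3))
E
python3 - <<'E'
from h import *
where(); to(-135,-2,130,13.5); to(-135,-2,47,13.5)
print(W(-135,-2,100))
for n,p,z in [('oil',(498,215),.1),('sleeve',(372,278),.045),('smallroller',(358,167),.03)]: print(n,Rp(onz('top',*p,z)).round())
E
```

```text
t 0.1 ramp [681.6 174.7 229.6] yaw [1.8e+02 1.0e-01 6.9e+01] F [ 0.2 -0.1 -0.3] w 0.0871 Framp -0.1 -0.2
to (-135, -2, 130) cm [-57.25  60.83  10.06] turn 0.968
to (-135, -2, 47) cm [-57.24  60.83  18.36] turn 0.968
[ 0.59545986 -0.14650305  0.1       ]
oil [-397.   41.  100.]
sleeve [-64. 118.  45.]
smallroller [ -98. -169.   30.]
```

{"name": "carry_out", "arguments": {
  "translation": [
    [-3.4,3.6,0],
    [-6.8,7.2,0],
    [-10.2,10.8,0],
    [-13.6,14.4,0],
    [-17,18,0]
  ],
  "turn": [0,0,0,0,0],
  "gripper": [0.7,0.7,0.7,0.7,0.7]
}}

```text
time_s: 0.72
tool_pos: [0.3407, 0.3817, 0.2302]
tool_rot: [-180.0, 0.0, 69.0]
force: [1.2, 0.7, 0.5]
grip_width: 0.0612
```

{"name": "carry_out", "arguments": {
  "translation": [
    [-3.4,3.6,0],
    [-6.8,7.2,0],
    [-10.2,10.8,0],
    [-13.6,14.4,0],
    [-17,18,0]
  ],
  "turn": [0,0,0,0,0],
  "gripper": [0.7,0.7,0.7,0.7,0.7]
}}

```text
time_s: 1.35
tool_pos: [0.4475, 0.1587, 0.2304]
tool_rot: [-180.0, -0.0, 69.0]
force: [0.6, 1.2, -0.6]
grip_width: 0.0609
```

{"name": "carry_out", "arguments": {
  "translation": [
    [-3.4,3.6,0],
    [-6.8,7.2,0],
    [-10.2,10.8,0],
    [-13.6,14.4,0],
    [-17,18,0]
  ],
  "turn": [0.16,0.32,0.48,0.64,0.8],
  "gripper": [0.7,0.7,0.7,0.7,0.7]
}}

```text
time_s: 1.98
tool_pos: [0.5546, -0.0643, 0.2303]
tool_rot: [-180.0, 0.0, 22.9]
force: [0.4, 0.7, 0.5]
grip_width: 0.0608
```

```bash
python3 - <<'E'
from h import *
print(where()['qpos'].round(1)); to(-135,-2,130,13.5)
E
```

```text
t 1.98 ramp [-45.5  18.5 230.3] yaw [-180.     0.    22.9] F [0.4 0.7 0.5] w 0.0608 Framp 0.6 -0.5
[-26.    7.6  32.9  97.5  -4.2  76.1  30.5]
to (-135, -2, 130) cm [ 0.57  9.17 10.03] turn 0.163
```

{"name": "carry_out", "arguments": {
  "translation": [
    [0.3,4.6,0],
    [0.57,9.2,0],
    [0.57,9.2,5],
    [0.57,9.2,10],
    [0.57,9.2,10]
  ],
  "turn": [0.16,0.16,0.16,0.16,0.16],
  "gripper": [0.7,0.7,0.7,0.7,0.7]
}}

```text
time_s: 2.6
tool_pos: [0.5924, -0.1444, 0.1263]
tool_rot: [-179.8, 0.5, 14.0]
force: [-0.0, -0.2, -0.0]
grip_width: 0.061
```

```bash
python3 - <<'E'
from h import *
where(); to(-135,-2,47,13.5)
for n in('top','side'): cv2.imwrite(f"pics/a_{n}.png",cv2.resize(read_camera(n)[130:330,200:480,::-1],None,fx=2.8,fy=2.8,interpolation=cv2.INTER_CUBIC))
E
```

```text
t 2.6 ramp [-132.2    0.5  126.3] yaw [-179.8    0.5   14. ] F [-0.  -0.2 -0. ] w 0.061 Framp -0.2 0.1
to (-135, -2, 47) cm [0.32 0.31 7.93] turn 0.008
```

View pics/a_side.png

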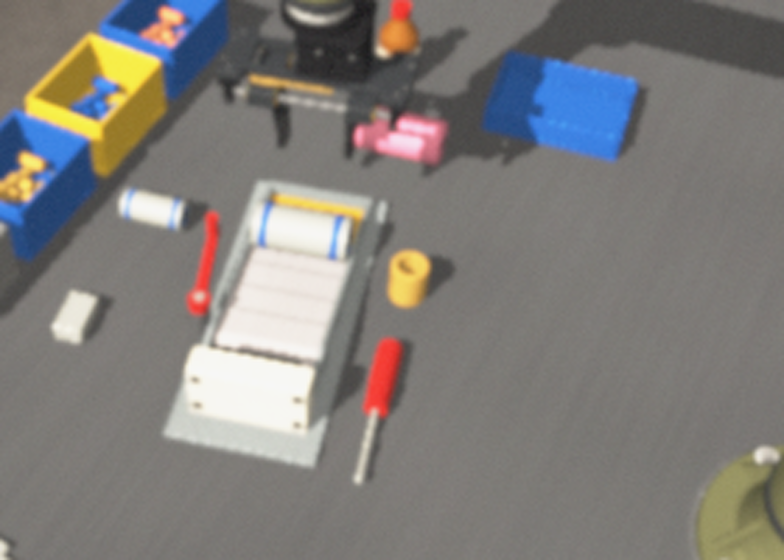

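View pics/a_top.png

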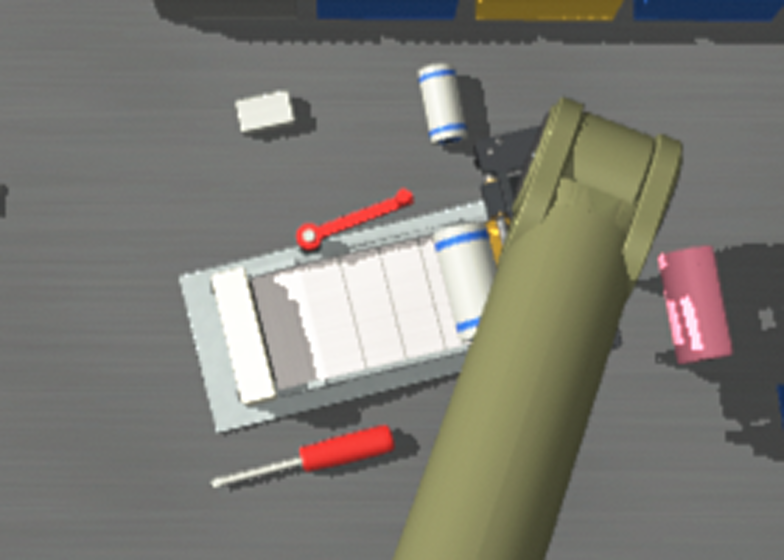

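{"name": "carry_out", "arguments": {
  "translation": [
    [0.3,0.3,3],
    [0.3,0.3,6],
    [0.3,0.3,8],
    [0.3,0.3,8],
    [0.3,0.3,8]
  ],
  "turn": [0,0,0,0,0],
  "gripper": [0.7,0.7,0.7,0.7,0.7]
}}

```text
time_s: 3.32
tool_pos: [0.6006, -0.1478, 0.0523]
tool_rot: [179.9, -0.1, 14.0]
force: [-0.1, -0.6, -0.2]
grip_width: 0.0609
```

```bash
python3 - <<'E'
from h import *
where(); to(-118,-2,44.5,13.5);to(30,-2,66,13.5)
for n in('side',): cv2.imwrite(f"pics/b_{n}.png",cv2.resize(read_camera(n)[150:310,210:400,::-1],None,fx=3.5,fy=3.5,interpolation=cv2.INTER_CUBIC))
E
```

```text
t 3.33 ramp [-137.5   -6.7   52.3] yaw [ 1.799e+02 -1.000e-01  1.400e+01] F [-0.1 -0.6 -0.2] w 0.0609 Framp -0.6 0.2
to (-118, -2, 44.5) cm [-0.46 -1.95  0.77] turn 0.009
to (30, -2, 66) cm [ -0.32 -16.75  -1.39] turn 0.009
```

View pics/b_side.png

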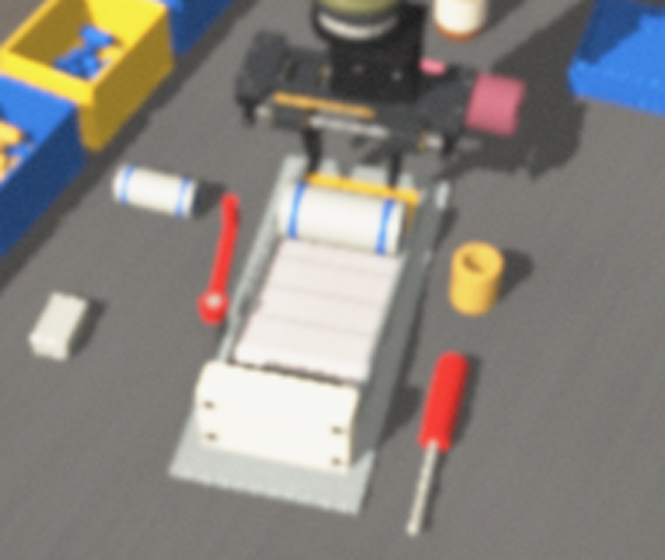

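Both fingers stand just behind the roller: crop (315,150) and (395,165), with the roller at (345,215). I'll approach to contact.

{"name": "carry_out", "arguments": {
  "translation": [
    [-0.2,-0.4,0.4],
    [-0.4,-0.8,0.7],
    [-0.4,-1.2,0.7],
    [-0.4,-1.5,0.7],
    [-0.4,-1.5,0.7]
  ],
  "turn": [0.01,0.01,0.01,0.01,0.01],
  "gripper": [0.7,0.7,0.7,0.7,0.7]
}}

```text
time_s: 4.0
tool_pos: [0.592, -0.1336, 0.0437]
tool_rot: [180.0, -0.0, 13.4]
force: [-0.0, -0.3, -0.4]
grip_width: 0.061
```

```bash
python3 - <<'E'
from h import *
where(); to(-118,-2,44,13.5);to(30,-2,66,13.5)
E
```

```text
t 4.0 ramp [-121.6   -1.7   43.7] yaw [180.   -0.   13.4] F [-0.  -0.3 -0.4] w 0.061 Framp -0.3 0.1
to (-118, -2, 44) cm [ 0.03 -0.36 -0.03] turn -0.001
to (30, -2, 66) cm [  0.02 -15.16  -2.23] turn -0.001
```

{"name": "carry_out", "arguments": {
  "translation": [
    [0,-0.3,0],
    [0,-0.6,-0.05],
    [0,-0.9,-0.1],
    [0,-1.2,-0.15],
    [0,-1.5,-0.2]
  ],
  "turn": [0,0,0,0,0],
  "gripper": [0.7,0.7,0.7,0.7,0.7]
}}

```text
time_s: 4.62
tool_pos: [0.5884, -0.1191, 0.0456]
tool_rot: [-180.0, -0.0, 13.4]
force: [-0.0, -0.6, 1.0]
grip_width: 0.0607
```

```bash
python3 - <<'E'
from h import *
where(); to(30,-2,66,13.5)
for n in('side',): cv2.imwrite(f"pics/c_{n}.png",cv2.resize(read_camera(n)[150:310,210:400,::-1],None,fx=3.5,fy=3.5,interpolation=cv2.INTER_CUBIC))
E
```

```text
t 4.62 ramp [-106.7   -1.5   45.6] yaw [-180.    -0.    13.4] F [-0.  -0.6  1. ] w 0.0607 Framp -0.6 0.2
to (30, -2, 66) cm [  0.03 -13.67  -2.04] turn -0.002
```

View pics/c_side.png

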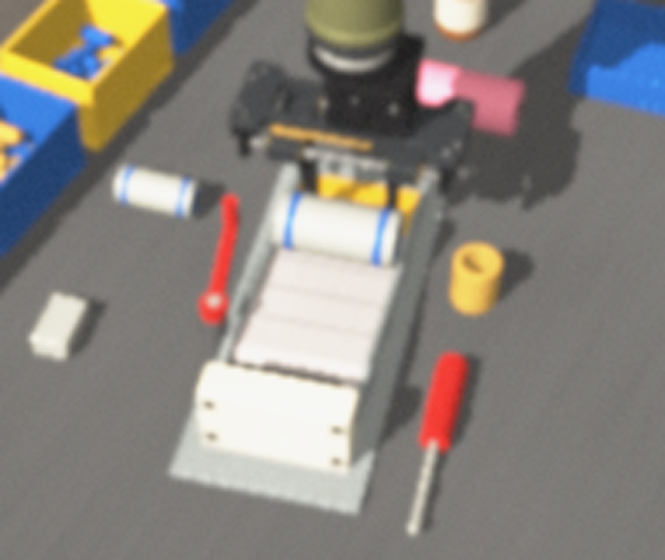

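The roller is moving square on the fingers with low force, now at crop (340,228). Steady push.

{"name": "carry_out", "arguments": {
  "translation": [
    [0,-0.4,-0.06],
    [0,-0.8,-0.12],
    [0,-1.2,-0.18],
    [0,-1.6,-0.24],
    [0,-2,-0.3]
  ],
  "turn": [0,0,0,0,0],
  "gripper": [0.7,0.7,0.7,0.7,0.7]
}}

```text
time_s: 5.3
tool_pos: [0.5837, -0.0995, 0.0486]
tool_rot: [-180.0, -0.0, 13.4]
force: [0.7, -1.2, 1.2]
grip_width: 0.0607
```

{"name": "carry_out", "arguments": {
  "translation": [
    [0,-0.4,-0.06],
    [0,-0.8,-0.12],
    [0,-1.2,-0.18],
    [0,-1.6,-0.24],
    [0,-2,-0.3]
  ],
  "turn": [0,0,0,0,0],
  "gripper": [0.7,0.7,0.7,0.7,0.7]
}}

```text
time_s: 5.92
tool_pos: [0.5791, -0.0801, 0.0516]
tool_rot: [-180.0, -0.0, 13.4]
force: [0.3, -2.6, 0.1]
grip_width: 0.0608
```

{"name": "carry_out", "arguments": {
  "translation": [
    [0,-0.4,-0.06],
    [0,-0.8,-0.12],
    [0,-1.2,-0.18],
    [0,-1.6,-0.24],
    [0,-2,-0.3]
  ],
  "turn": [0,0,0,0,0],
  "gripper": [0.7,0.7,0.7,0.7,0.7]
}}

```text
time_s: 6.55
tool_pos: [0.5744, -0.0607, 0.0546]
tool_rot: [-180.0, -0.0, 13.4]
force: [0.1, -0.5, 0.6]
grip_width: 0.061
```

```bash
python3 - <<'E'
from h import *
where(); to(30,-2,66,13.5)
for n in('side',): cv2.imwrite(f"pics/d_{n}.png",cv2.resize(read_camera(n)[150:310,210:400,::-1],None,fx=3.5,fy=3.5,interpolation=cv2.INTER_CUBIC))
E
```

```text
t 6.55 ramp [-46.6  -1.6  54.6] yaw [-180.    -0.    13.4] F [ 0.1 -0.5  0.6] w 0.061 Framp -0.5 0.0
to (30, -2, 66) cm [ 0.03 -7.66 -1.14] turn -0.002
```

View pics/d_side.png

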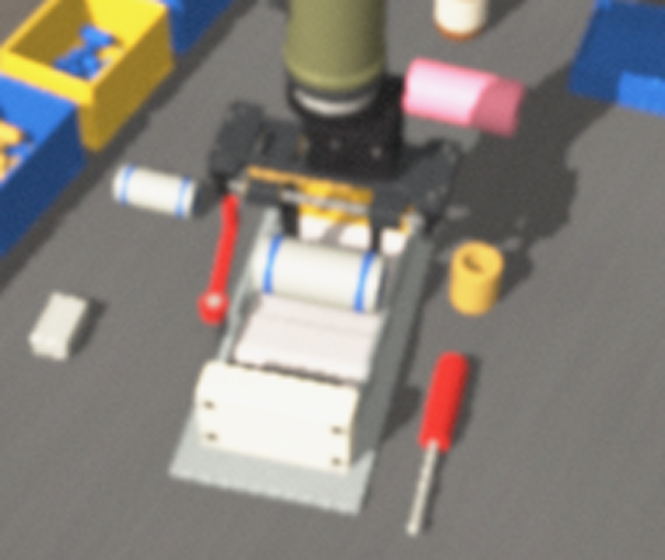

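The roller is halfway up, at crop (318,272), and square. Continuing.

{"name": "carry_out", "arguments": {
  "translation": [
    [0,-0.4,-0.06],
    [0,-0.8,-0.12],
    [0,-1.2,-0.18],
    [0,-1.6,-0.24],
    [0,-2,-0.3]
  ],
  "turn": [0,0,0,0,0],
  "gripper": [0.7,0.7,0.7,0.7,0.7]
}}

```text
time_s: 7.22
tool_pos: [0.5698, -0.0412, 0.0576]
tool_rot: [-180.0, -0.0, 13.4]
force: [-0.1, -1.6, 0.0]
grip_width: 0.0607
```

{"name": "carry_out", "arguments": {
  "translation": [
    [0,-0.4,-0.06],
    [0,-0.8,-0.12],
    [0,-1.2,-0.18],
    [0,-1.6,-0.24],
    [0,-2,-0.3]
  ],
  "turn": [0,0,0,0,0],
  "gripper": [0.7,0.7,0.7,0.7,0.7]
}}

```text
time_s: 7.85
tool_pos: [0.5651, -0.0217, 0.0606]
tool_rot: [-180.0, -0.0, 13.4]
force: [1.6, -0.3, 0.6]
grip_width: 0.0609
```

{"name": "carry_out", "arguments": {
  "translation": [
    [0,-0.4,-0.06],
    [0,-0.8,-0.12],
    [0,-1.2,-0.18],
    [0,-1.6,-0.24],
    [0,-2,-0.3]
  ],
  "turn": [0,0,0,0,0],
  "gripper": [0.7,0.7,0.7,0.7,0.7]
}}

```text
time_s: 8.48
tool_pos: [0.5605, -0.0023, 0.0636]
tool_rot: [-180.0, -0.0, 13.4]
force: [1.3, -0.7, 1.0]
grip_width: 0.0608
```

```bash
python3 - <<'E'
from h import *
where(); to(30,-2,66,13.5)
for n in('side',): cv2.imwrite(f"pics/e_{n}.png",cv2.resize(read_camera(n)[150:310,210:400,::-1],None,fx=3.5,fy=3.5,interpolation=cv2.INTER_CUBIC))
E
```

```text
t 8.47 ramp [13.4 -1.7 63.6] yaw [-180.    -0.    13.4] F [ 1.3 -0.7  1. ] w 0.0608 Framp -0.9 -1.1
to (30, -2, 66) cm [ 0.03 -1.66 -0.24] turn -0.002
```

View pics/e_side.png

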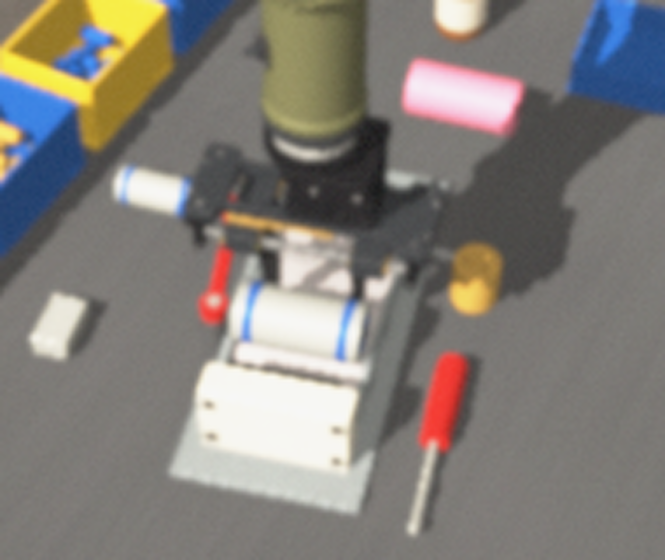

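The roller is at about x=48, just below the crest. I'll go slower now.

{"name": "carry_out", "arguments": {
  "translation": [
    [0,-0.25,-0.04],
    [0,-0.5,-0.08],
    [0,-0.75,-0.12],
    [0,-1,-0.16],
    [0,-1.25,-0.2]
  ],
  "turn": [0,0,0,0,0],
  "gripper": [0.7,0.7,0.7,0.7,0.7]
}}

```text
time_s: 9.15
tool_pos: [0.5576, 0.0098, 0.0656]
tool_rot: [-180.0, 0.0, 13.4]
force: [0.4, -1.4, 0.4]
grip_width: 0.0607
```

{"name": "carry_out", "arguments": {
  "translation": [
    [0,-0.2,-0.03],
    [0,-0.4,-0.03],
    [0,-0.6,-0.03],
    [0,-0.8,-0.03],
    [0,-1,-0.03]
  ],
  "turn": [0,0,0,0,0],
  "gripper": [0.7,0.7,0.7,0.7,0.7]
}}

```text
time_s: 9.78
tool_pos: [0.5553, 0.0195, 0.0659]
tool_rot: [-180.0, -0.0, 13.4]
force: [-0.2, -0.4, -0.6]
grip_width: 0.0608
```

```bash
python3 - <<'E'
from h import *
where(); to(45,-2,66,13.5)
for n in('side',): cv2.imwrite(f"pics/f_{n}.png",cv2.resize(read_camera(n)[150:310,210:400,::-1],None,fx=3.5,fy=3.5,interpolation=cv2.INTER_CUBIC))
E
```

```text
t 9.78 ramp [35.8 -1.7 65.9] yaw [-180.    -0.    13.4] F [-0.2 -0.4 -0.6] w 0.0608 Framp -0.4 0.3
to (45, -2, 66) cm [ 0.03 -0.92 -0.01] turn -0.002
```

View pics/f_side.png

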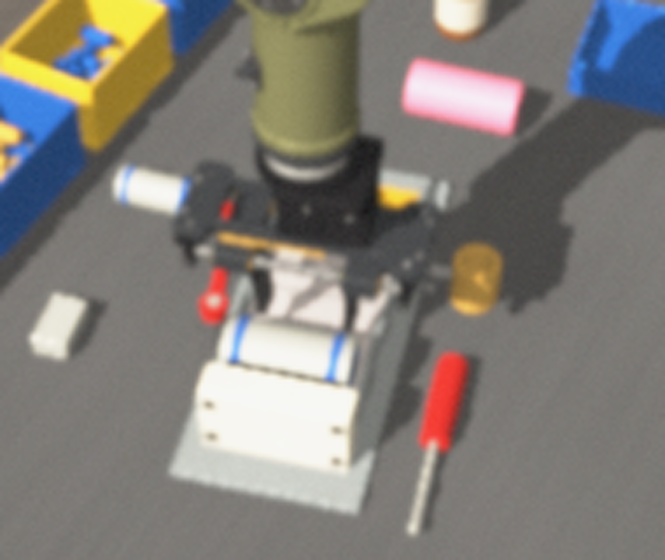

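The roller looks over the crest and against the stop, at crop (290,348). I'll follow up gently to confirm it is home.

{"name": "carry_out", "arguments": {
  "translation": [
    [0,-0.3,0],
    [0,-0.6,0],
    [0,-0.9,0],
    [0,-1.2,0],
    [0,-1.3,0]
  ],
  "turn": [0,0,0,0,0],
  "gripper": [0.7,0.7,0.7,0.7,0.7]
}}

```text
time_s: 10.45
tool_pos: [0.5525, 0.0314, 0.0659]
tool_rot: [179.9, -0.0, 13.4]
force: [1.1, -2.7, -0.1]
grip_width: 0.0603
```

```bash
python3 - <<'E'
from h import *
where(); to(52,-2,66,13.5)
E
```

```text
t 10.45 ramp [48.  -1.8 65.9] yaw [179.9  -0.   13.4] F [ 1.1 -2.7 -0.1] w 0.0603 Framp -2.9 -0.5
to (52, -2, 66) cm [ 0.02 -0.4  -0.01] turn -0.001
```

There's contact at −2.9 N with the TCP at x=48, about where the seat predicts. Now back off, rise, shut the fingers and go round behind the pin.

{"name": "carry_out", "arguments": {
  "translation": [
    [0,1,0],
    [0,2.5,0],
    [0,3,-3],
    [0,3,-6.5],
    [0,3,-6.5]
  ],
  "turn": [0,0,0,0,0],
  "gripper": [0.7,0.7,0.7,0.7,0]
}}

```text
time_s: 11.08
tool_pos: [0.5617, 0.0013, 0.1338]
tool_rot: [180.0, -0.3, 13.3]
force: [-0.4, 0.3, -0.1]
grip_width: 0.0566
```

```bash
python3 - <<'E'
from h import *
where(); to(-68,-112,132,58.5)
im=read_camera('top'); cv2.imwrite("pics/g_top.png",cv2.resize(im[130:330,220:480,::-1],None,fx=3,fy=3,interpolation=cv2.INTER_CUBIC))
im=read_camera('side'); cv2.imwrite("pics/g_side.png",cv2.resize(im[150:310,210:400,::-1],None,fx=3.5,fy=3.5,interpolation=cv2.INTER_CUBIC))
E
```

```text
t 11.07 ramp [ 16.6  -3.6 133.8] yaw [180.   -0.3  13.3] F [-0.4  0.3 -0.1] w 0.0566 Framp 0.4 0.3
to (-68, -112, 132) cm [10.86  8.43  0.25] turn -0.789
```

View pics/g_side.png

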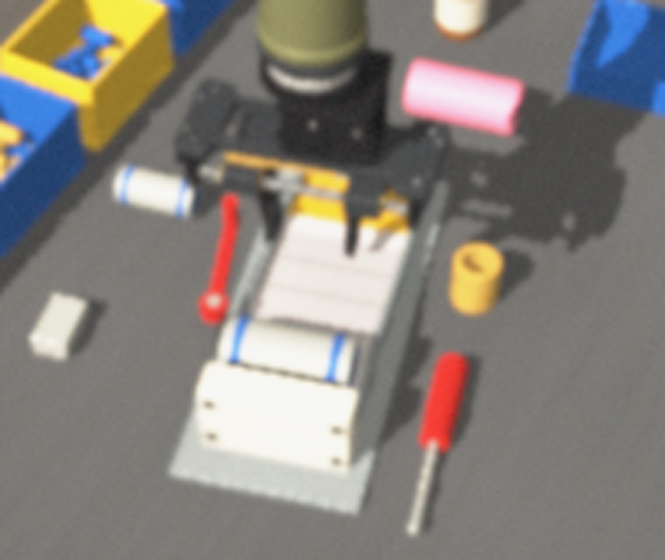

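View pics/g_top.png

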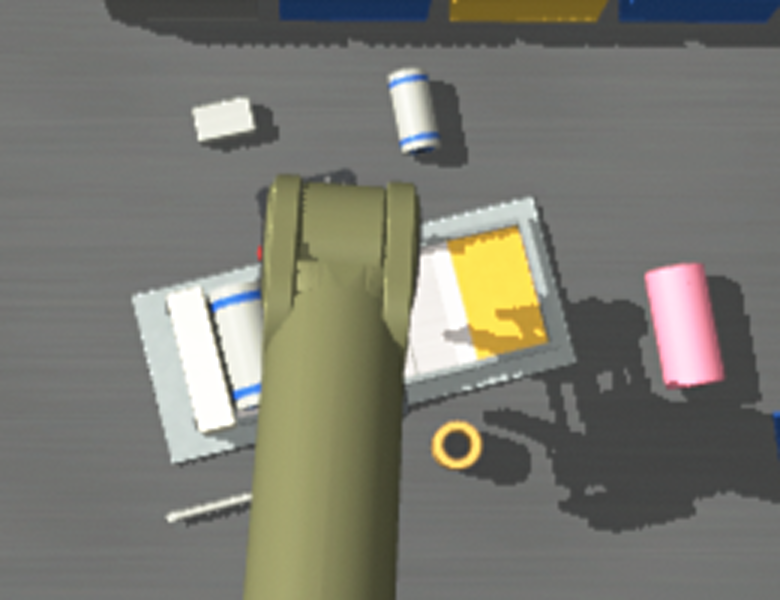

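The roller sits against the stop at top crop (235,345), and the keeper hasn't moved.

{"name": "carry_out", "arguments": {
  "translation": [
    [2.2,1.7,0],
    [4.4,3.4,0],
    [6.6,5.1,0],
    [8.8,6.8,0],
    [10.9,8.4,0]
  ],
  "turn": [-0.16,-0.32,-0.47,-0.63,-0.79],
  "gripper": [0,0,0,0,0]
}}

```text
time_s: 11.8
tool_pos: [0.6846, -0.0544, 0.1287]
tool_rot: [-179.8, 0.1, 59.0]
force: [-1.4, -0.2, -0.5]
grip_width: 0.0036
```

```bash
python3 - <<'E'
from h import *
print(where()['qpos'].round()); to(-68,-112,78,58.5)
im=read_camera('side'); cv2.imwrite("pics/i_side.png",cv2.resize(im[150:310,210:400,::-1],None,fx=3.5,fy=3.5,interpolation=cv2.INTER_CUBIC))
E
```

```text
t 11.8 ramp [ -66.2 -110.2  128.7] yaw [-1.798e+02  1.000e-01  5.900e+01] F [-1.4 -0.2 -0.5] w 0.0036 Framp 0.1 1.4
[-17.  28.  27.  85. -13.  70.  70.]
to (-68, -112, 78) cm [0.01 0.27 5.07] turn 0.008
```

View pics/i_side.png

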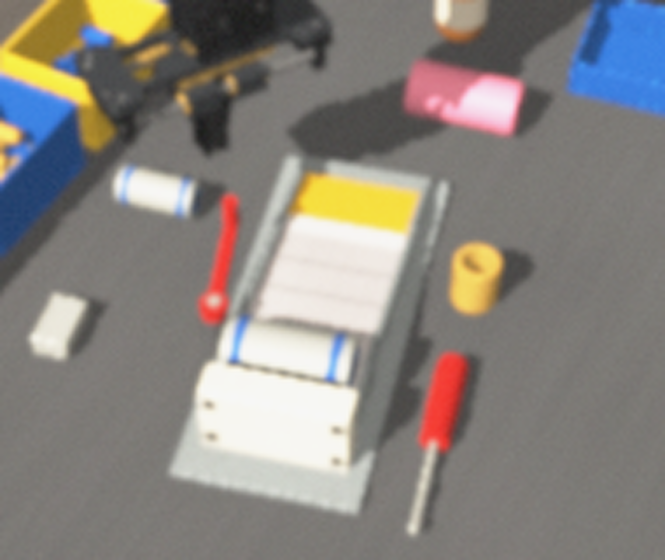

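{"name": "carry_out", "arguments": {
  "translation": [
    [0,0.2,2.5],
    [0,0.2,5],
    [0,0.2,5.1],
    [0,0.2,5.1]
  ],
  "turn": [0,0,0,0],
  "gripper": [0,0,0,0]
}}

```text
time_s: 12.35
tool_pos: [0.6864, -0.0549, 0.0799]
tool_rot: [-180.0, 0.0, 58.6]
force: [-1.0, 0.1, -0.2]
grip_width: 0.0007
```

```bash
python3 - <<'E'
from h import *
where(); print('pin',Rp([.653,-.0353,.088]))
for ph in range(190,85,-10):
    a=np.radians(ph);off=15.5*.7071
    to(50+90*np.cos(a)-off,-73+90*np.sin(a)-off,78)
im=read_camera('side'); cv2.imwrite("pics/j_side.png",cv2.resize(im[150:310,210:400,::-1],None,fx=3.5,fy=3.5,interpolation=cv2.INTER_CUBIC))
E
```

```text
t 12.35 ramp [ -67.2 -111.8   79.9] yaw [-180.     0.    58.6] F [-1.   0.1 -0.2] w 0.0007 Framp 0.4 1.0
pin [-40.30197855 -83.91013362  88.        ]
to (np.float64(-49.592747771098715), np.float64(-99.58838599002374), 78) cm [ 0.38 -2.1   0.19] turn 0
to (np.float64(-50.960049999999995), np.float64(-83.96004999999998), 78) cm [-0.82 -3.11  0.19] turn 0
to (np.float64(-49.592747771098715), np.float64(-68.33171400997627), 78) cm [-1.82 -4.32  0.19] turn 0
to (np.float64(-45.532385870731744), np.float64(-53.1782371006898), 78) cm [-2.6  -5.68  0.19] turn 0
to (np.float64(-38.902336340599476), np.float64(-38.96005000000001), 78) cm [-3.13 -7.15  0.19] turn 0
to (np.float64(-29.904049880708005), np.float64(-26.109165128211448), 78) cm [-3.4  -8.7   0.19] turn 0
to (np.float64(-18.810934871788543), np.float64(-15.016050119291979), 78) cm [ -3.4  -10.27   0.19] turn 0
to (np.float64(-5.960049999999978), np.float64(-6.017763659400519), 78) cm [ -3.12 -11.81   0.19] turn 0
to (np.float64(8.258137100689815), np.float64(0.612285870731764), 78) cm [ -2.58 -13.29   0.19] turn 0
to (np.float64(23.411614009976272), np.float64(4.67264777109872), 78) cm [ -1.8  -14.64   0.19] turn 0
to (np.float64(39.039950000000005), np.float64(6.039950000000001), 78) cm [ -0.78 -15.84   0.19] turn 0
```

View pics/j_side.png

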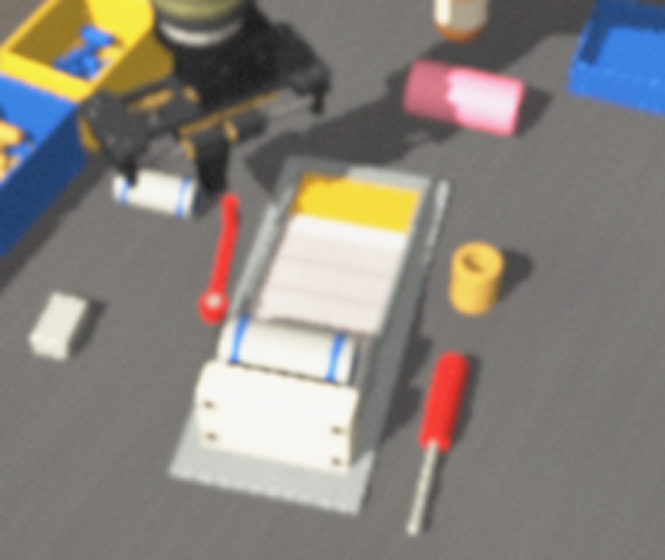

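{"name": "carry_out", "arguments": {
  "translation": [
    [0.2,-1.0,0.1],
    [0.35,-2.0,0.1],
    [0,-2.4,0.1],
    [-0.4,-2.75,0.1],
    [-0.8,-3.1,0.1]
  ],
  "turn": [0,0,0,0,0],
  "gripper": [0,0,0,0,0]
}}

```text
time_s: 13.02
tool_pos: [0.6556, -0.0455, 0.0791]
tool_rot: [180.0, -0.0, 58.7]
force: [0.6, 0.5, 0.6]
grip_width: 0.0008
```

```bash
python3 - <<'E'
from h import *
where()
for ph in range(180,85,-10):
    a=np.radians(ph);off=15.5*.7071
    to(round(50+90*np.cos(a)-off),round(-73+90*np.sin(a)-off),78)
im=read_camera('side'); cv2.imwrite("pics/k_side.png",cv2.resize(im[150:310,210:400,::-1],None,fx=3.5,fy=3.5,interpolation=cv2.INTER_CUBIC))
E
```

```text
t 13.03 ramp [-50.8 -84.1  79.1] yaw [180.   -0.   58.7] F [0.6 0.5 0.6] w 0.0008 Framp 0.4 -0.7
to (-51, -84, 78) cm [-0.02  0.01  0.11] turn 0
to (-50, -68, 78) cm [-1.07 -1.2   0.11] turn 0
to (-46, -53, 78) cm [-1.85 -2.54  0.11] turn 0
to (-39, -39, 78) cm [-2.34 -4.03  0.1 ] turn 0
to (-30, -26, 78) cm [-2.62 -5.59  0.1 ] turn 0
to (-19, -15, 78) cm [-2.61 -7.14  0.1 ] turn 0
to (-6, -6, 78) cm [-2.33 -8.7   0.1 ] turn 0
to (8, 1, 78) cm [ -1.83 -10.18   0.1 ] turn 0
to (23, 5, 78) cm [ -1.05 -11.52   0.1 ] turn 0
to (39, 6, 78) cm [  0.02 -12.72   0.1 ] turn 0
```

View pics/k_side.png

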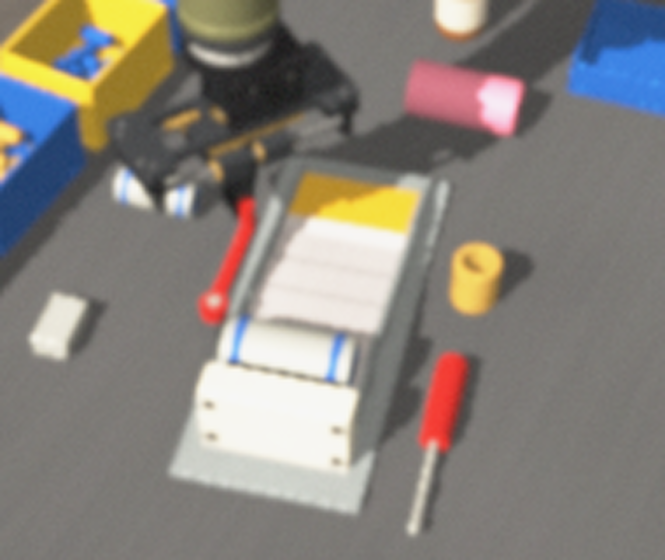

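The keeper is turning, with the pin now at crop (245,208). I'll follow the arc.

{"name": "carry_out", "arguments": {
  "translation": [
    [-0.55,-0.6,0.1],
    [-1.07,-1.2,0.1],
    [-1.5,-1.85,0.1],
    [-1.85,-2.54,0.1],
    [-2.12,-3.28,0.1]
  ],
  "turn": [0,0,0,0,0],
  "gripper": [0,0,0,0,0]
}}

```text
time_s: 13.7
tool_pos: [0.6162, -0.0463, 0.0778]
tool_rot: [-180.0, -0.0, 58.7]
force: [0.8, -0.7, 0.4]
grip_width: 0.0005
```

{"name": "carry_out", "arguments": {
  "translation": [
    [-0.22,-0.75,0],
    [-0.38,-1.5,0],
    [-0.5,-2.3,0],
    [-0.52,-3.05,0],
    [-0.5,-3.85,0]
  ],
  "turn": [0,0,0,0,0],
  "gripper": [0,0,0,0,0]
}}

```text
time_s: 14.32
tool_pos: [0.581, -0.0303, 0.0779]
tool_rot: [180.0, -0.0, 58.7]
force: [0.4, -0.7, 0.6]
grip_width: 0.0004
```

```bash
python3 - <<'E'
from h import *
where()
for ph in range(140,75,-10):
    a=np.radians(ph);off=15.5*.7071
    to(round(50+90*np.cos(a)-off),round(-73+90*np.sin(a)-off),78)
im=read_camera('side'); cv2.imwrite("pics/l_side.png",cv2.resize(im[150:310,210:400,::-1],None,fx=3.5,fy=3.5,interpolation=cv2.INTER_CUBIC))
E
```

```text
t 14.32 ramp [-18.7 -15.1  77.9] yaw [180.   -0.   58.7] F [ 0.4 -0.7  0.6] w 0.0004 Framp -0.8 -0.2
to (-30, -26, 78) cm [-0.03  1.58 -0.01] turn 0
to (-19, -15, 78) cm [-0.03  0.02 -0.01] turn 0
to (-6, -6, 78) cm [ 0.26 -1.54 -0.01] turn 0
to (8, 1, 78) cm [ 0.76 -3.02 -0.01] turn 0
to (23, 5, 78) cm [ 1.54 -4.36 -0.01] turn 0
to (39, 6, 78) cm [ 2.61 -5.56 -0.01] turn 0
to (55, 5, 78) cm [ 3.81 -6.62 -0.01] turn 0
```

View pics/l_side.png

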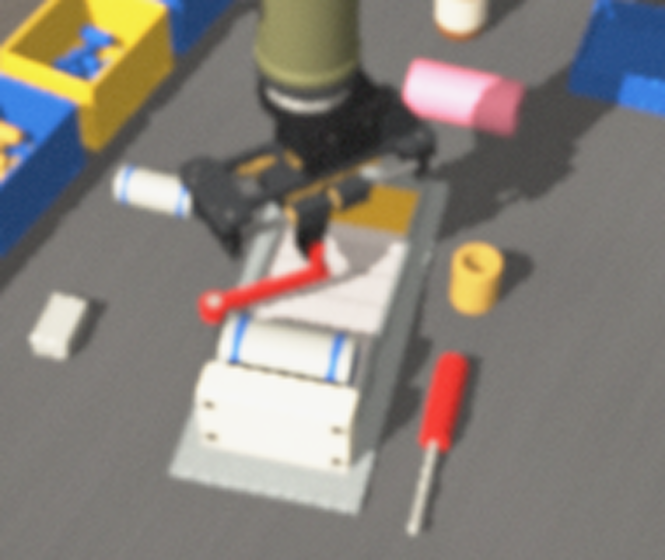

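```bash
python3 - <<'E'
from h import *
for k,ph in enumerate([123,116,109,103,97,92,90]):
    a=np.radians(ph);g=max(0,45-9*(k+1));gr=np.radians(g)
    to(50+90*np.cos(a)-15.5*np.cos(gr),-73+90*np.sin(a)-15.5*np.sin(gr),78,13.5+g)
E
```

```text
to (np.float64(-11.557276564164125), np.float64(-6.630320295445179), 78) cm [-0.11 -0.98 -0.02] turn 0.161
to (np.float64(-3.2640043359366793), np.float64(0.8546114209620441), 78) cm [-0.05 -2.09 -0.02] turn 0.318
to (np.float64(5.957490096281022), np.float64(7.306908391126835), 78) cm [ 0.15 -3.2  -0.02] turn 0.475
to (np.float64(14.445235829827512), np.float64(12.2685716225476), 78) cm [ 0.4  -4.15 -0.02] turn 0.632
to (np.float64(23.531759093536735), np.float64(16.329153647718982), 78) cm [ 0.76 -5.08 -0.02] turn 0.789
to (np.float64(31.359045296774916), np.float64(16.945174431718613), 78) cm [ 1.28 -5.67 -0.02] turn 0.789
to (np.float64(34.50000000000001), np.float64(17.0), 78) cm [ 1.49 -5.9  -0.02] turn 0.789
```

{"name": "carry_out", "arguments": {
  "translation": [
    [-0.1,-1.0,0],
    [-0.05,-2.1,0],
    [0.15,-3.2,0],
    [0.4,-4.15,0],
    [0.76,-5.1,0]
  ],
  "turn": [0.16,0.32,0.475,0.63,0.79],
  "gripper": [0,0,0,0,0]
}}

```text
time_s: 15.0
tool_pos: [0.5416, 0.0025, 0.078]
tool_rot: [180.0, -0.0, 13.1]
force: [1.3, -0.5, 1.2]
grip_width: 0.0003
```

```bash
python3 - <<'E'
from h import *
where()
to(34.5,17,78,13.5)
im=read_camera('side'); cv2.imwrite("pics/m_side.png",cv2.resize(im[150:310,210:400,::-1],None,fx=3.5,fy=3.5,interpolation=cv2.INTER_CUBIC))
E
```

```text
t 15.0 ramp [22.5 15.6 78. ] yaw [180.   -0.   13.1] F [ 1.3 -0.5  1.2] w 0.0003 Framp -0.7 -1.2
to (34.5, 17, 78) cm [-0.15 -1.2  -0.  ] turn -0.007
```

View pics/m_side.png

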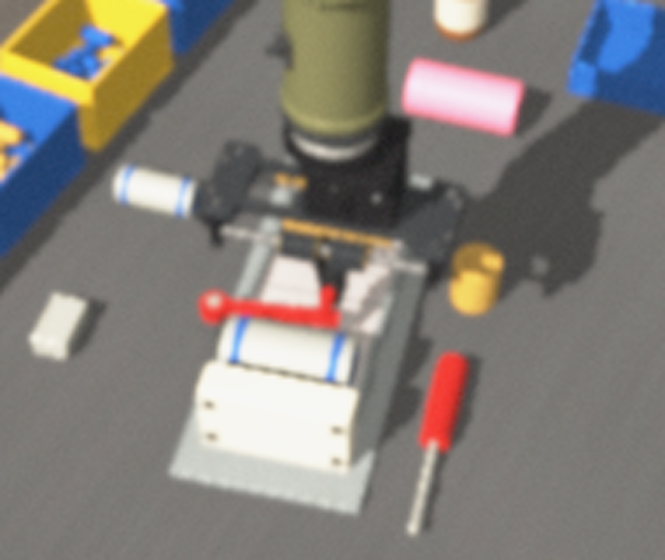

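The keeper is nearly round, with the pin at crop (330,295). I'll finish slowly until the end stop is felt.

{"name": "carry_out", "arguments": {
  "translation": [
    [0,-0.25,0],
    [0,-0.5,0],
    [0,-0.75,0],
    [0,-1.0,0],
    [0,-1.1,0]
  ],
  "turn": [0,0,0,0,0],
  "gripper": [0,0,0,0,0]
}}

```text
time_s: 15.68
tool_pos: [0.5391, 0.0131, 0.0778]
tool_rot: [-180.0, 0.0, 13.4]
force: [-0.7, -0.0, -0.9]
grip_width: 0.0007
```

{"name": "carry_out", "arguments": {
  "translation": [
    [0,-0.05,0],
    [0,-0.1,0],
    [0,-0.15,0]
  ],
  "turn": [0,0,0],
  "gripper": [0,0,0]
}}

```text
time_s: 16.05
tool_pos: [0.539, 0.0135, 0.0778]
tool_rot: [179.9, -0.0, 13.4]
force: [0.7, -3.9, -0.7]
grip_width: 0.0005
```

```bash
python3 - <<'E'
from h import *
where()
E
```

```text
t 16.05 ramp [33.8 15.6 77.8] yaw [179.9  -0.   13.4] F [ 0.7 -3.9 -0.7] w 0.0005 Framp -3.9 0.2
```

{"name": "carry_out", "arguments": {
  "translation": [
    [0,-0.1,0],
    [0,-0.2,0],
    [0,-0.2,0]
  ],
  "turn": [0,0,0],
  "gripper": [0,0,0]
}}

```text
time_s: 16.42
tool_pos: [0.539, 0.0137, 0.0779]
tool_rot: [179.8, -0.0, 13.3]
force: [2.3, -5.8, -1.3]
grip_width: 0.0
```

The TCP stayed still while the force rose to about 6 N, so the keeper is on its end stop. Back off, rise and check.

{"name": "carry_out", "arguments": {
  "translation": [
    [0,1,0],
    [0,2.5,0],
    [0,3,-4],
    [0,3,-9],
    [0,3,-12]
  ],
  "turn": [0,0,0,0,0],
  "gripper": [0,0,0,0,0]
}}

```text
time_s: 17.05
tool_pos: [0.5464, -0.0134, 0.2006]
tool_rot: [-180.0, -0.2, 13.4]
force: [0.1, 0.1, -0.0]
grip_width: 0.0002
```

{"name": "carry_out", "arguments": {
  "translation": [
    [0,5,0],
    [0,10,0],
    [0,15,0],
    [0,20,0],
    [0,20,0]
  ],
  "turn": [0,0,0,0,0],
  "gripper": [0,0,0,0,0]
}}

```text
time_s: 17.68
tool_pos: [0.5907, -0.2135, 0.1979]
tool_rot: [179.8, 0.1, 13.0]
force: [-0.1, 0.0, -0.6]
grip_width: 0.0003
```

```bash
python3 - <<'E'
from h import *
where()
im=read_camera('side'); cv2.imwrite("pics/n_side.png",cv2.resize(im[150:310,210:400,::-1],None,fx=3.5,fy=3.5,interpolation=cv2.INTER_CUBIC))
im=read_camera('top'); cv2.imwrite("pics/n_topf.png",im[:,:,::-1]);cv2.imwrite("pics/n_top.png",cv2.resize(im[130:330,220:480,::-1],None,fx=3,fy=3,interpolation=cv2.INTER_CUBIC))
E
```

```text
t 17.68 ramp [-199.1   18.3  197.9] yaw [1.798e+02 1.000e-01 1.300e+01] F [-0.1  0.  -0.6] w 0.0003 Framp 0.1 0.1
```

View pics/n_side.png

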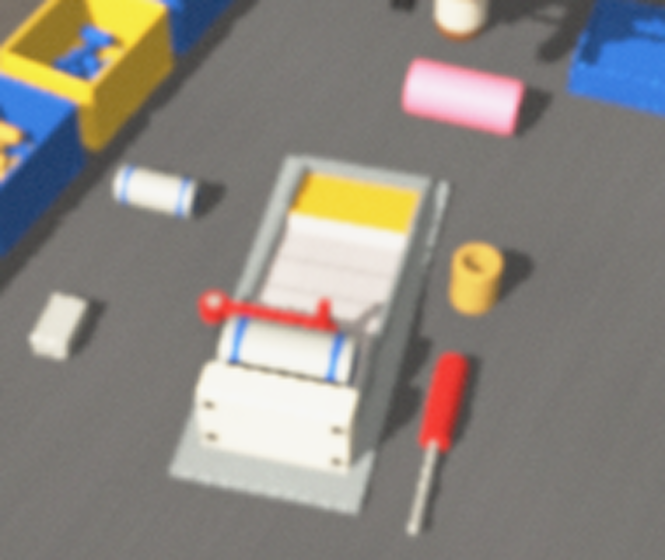

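View pics/n_top.png

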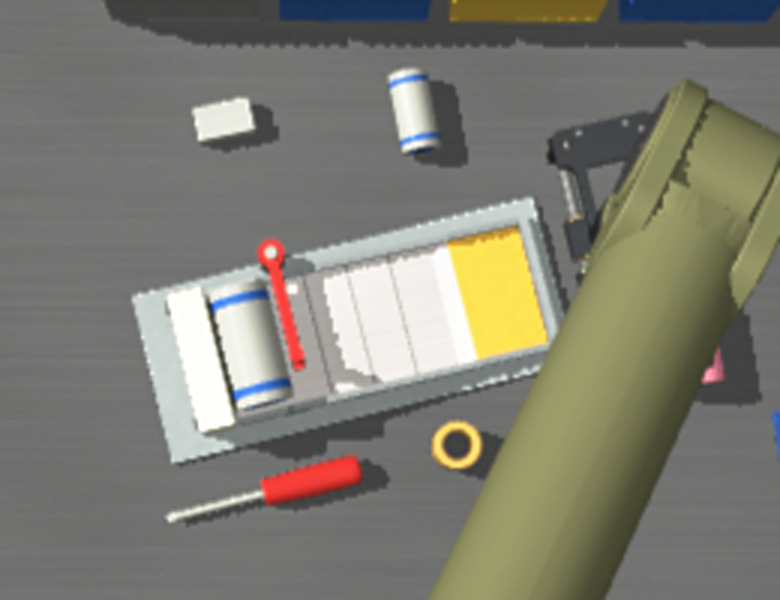

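The top view shows the roller against the stop at (252,345) and the keeper across behind it, pivot (271,253) to pin (299,363). Bystanders look unmoved. One numeric check follows.

```bash
python3 - <<'E'
from h import *
im=cv2.imread("pics/n_topf.png");hsv=cv2.cvtColor(im,cv2.COLOR_BGR2HSV);h,s,v=[hsv[...,i] for i in range(3)]
m=((h>100)&(h<125)&(s>110));m[:, :285]=0;m[:,325:]=0;m[:215]=0;m[275:]=0
n,l,st,c=cv2.connectedComponentsWithStats(m.astype(np.uint8))
for i in range(1,n):
    if st[i][4]>8: print('band',Rp(onz('top',*c[i],.084)).round(1))
T=lambda u,w:(220+u/3,130+w/3)
a=Rp(onz('top',*T(271,253),.066));b=Rp(onz('top',*T(299,363),.089));print(a.round(1),b.round(1))
d=b-a;print('keeper',.33+np.pi-np.arctan2(d[1],d[0]))
a=Rp(onz('top',*T(275,270),.066));b=Rp(onz('top',*T(293,345),.066));d=b-a;print('keeper by bar',.33+np.pi-np.arctan2(d[1],d[0]))
A=cv2.imread("pics/top0.png");
df=(cv2.absdiff(A,im).max(2)>60).astype(np.uint8);df[:,400:]=0;df[320:]=0;n,l,st,c=cv2.connectedComponentsWithStats(df)
print([st[i].tolist() for i in range(1,n) if st[i][4]>25])
E
```

```text
band [ 87.4 -39.9  84. ]
band [85.6 35.9 84. ]
[ 50.5 -72.3  66. ] [49.5 25.  89. ]
keeper 1.890284814446732
keeper by bar 1.898994749689229
[[314, 197, 33, 18, 156], [355, 210, 42, 44, 927], [290, 218, 57, 51, 1448], [383, 277, 14, 15, 151]]
```

```bash
python3 - <<'E'
from cell import sign_off
print(sign_off())
E
```

```text
the job is handed in; nothing more can be done
None
```

I pushed the roller up the ramp with two spread fingertips, over the crest and into its seat. Then I pushed the keeper round by its pin with the fingers shut, until it met its end stop. I handed in at about 17.8 s, with the arm clear of everything.

**Last checks:**
- **Roller:** its bands measure ramp x of about 86–87 mm, against 85 mm for fully home. Contact force when I followed it in was about 3 N.
- **Keeper:** it reads 1.89–1.90 rad, against 1.9 at the end stop. At the end the push rose to about 6 N with no further movement.
- **Bystanders:** those visible in the final pictures look unmoved. The last top-view comparison skipped the right-hand and near parts of the picture. It found one change other than the roller, keeper and their shadows: a patch beside the sleeve, which I took to be the sleeve's shadow under the arm's new one and did not check further.

**One disagreement:** the two cameras differ by about 2 mm in the ramp's sideways position, which is within the stated calibration error.

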